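# Hold the amber reference glass in the colour checker's light path

## Task

Swing the hasp on the blue case off the lid's catch and right over to the front, then lift the lid up past upright so that it stays open, and leave both like that. Take out the amber glass, gripping it only by its two white frosted faces with never a touch on a clear face, and hold it upright between the two heads of the colour checker, centred in the light path and with its clear faces square to the beam. The job ends with the gripper still holding the glass there in mid-air, clear of the checker; leave the green glass standing in the case and the things lying around where they are.

Things in the scene. Friction and masses are not known exactly. Their poses are not given: they have to be found in the camera images.
- case: Blue storage case fixed on the counter, 120 mm deep (its x), 200 mm wide (its y), 58 mm high open-topped tray, walls and floor 5 mm; origin at the centre of its underside; +x points to the lid's hinge (back), -x to the hasp (front). The lid is a flat plate whose shut upper face lies 66 mm above the origin. The two glasses stand loose on the floor, one at y about +45 mm and one at y about -45 mm (either colour on either side), turned by up to 0.2 rad.
- hasp (a joint): Steel hasp: a 58 mm long, 30 mm wide slotted strap hinged on the front of the case, hinge axis along the case's y through point hasp_hinge. 0 = lying back over the shut lid with the catch standing in its slot; grows as its free end swings up and over to the front (1.57 = strap upright, 3.1 = lying out horizontally to the front). Friction keeps it where it is left (0.05 N m).
- hasp_tab (a point): Middle of the upper end of the hasp's red pull tab: a block 10 mm thick, 30 mm wide (along the case's y) that stands 23 mm up from the free end of the strap. 54 mm from the hinge along the strap and 24.5 mm above the hinge when shut; it moves with the hasp.
- hasp_hinge (a point): Point on the hasp's hinge axis, mid-width: 68 mm in front of the case's origin and 69 mm above it. Axes as the case's.
- lid (a joint): Lid's hinge at the back of the case, axis along the case's y through point lid_hinge: 0 = shut, 1.57 = upright, at most 1.95 (leaning back). Stiff: friction keeps it where it is left (0.22 N m; lid 0.2 kg).
- catch_top (a point): Top of the catch: a steel post fixed on the lid near the front edge, 12 mm thick (x) and 14 mm wide (along the case's y), standing 28 mm above the lid's upper face. It stands in the hasp's slot and is the grip for lifting the lid once the hasp is off. 103 mm in front of the lid's hinge and 34 mm above it when shut; it moves with the lid.
- lid_hinge (a point): Point on the lid's hinge axis, mid-width: 63 mm behind the case's origin and 60 mm above it. Axes as the case's.
- amber_mid (a point): Centre of the amber glass: an upright block 24 x 24 mm and 50 mm high, about 60 to 110 g, standing on its end (centre 25 mm above the case's floor). Its faces towards its own +y and -y are white and frosted and are the ones to grip; those towards its +x and -x are clear amber glass (its ends are amber too) and must not be touched by the gripper.
- green_mid (a point): Centre of the green glass, of the same shape, size and axes as the amber one; it stays in the case.
- amber_panes: The two clear amber faces of the amber glass (the faces towards its +x and -x). The origin is the centre of the glass's underside, axes as the glass's.
- amber_glass: The amber glass itself. The origin is the centre of its underside, z up its length; see point amber_mid.
- green_glass: The green glass itself. The origin is the centre of its underside, z up its length.
- checker: Colour checker fixed on the counter: dark base plate 80 mm (x) by 214 mm (y), 12 mm thick, carrying two grey heads 46 mm (x) by 40 mm (y) whose tops are 106 mm above the counter. A lamp nozzle (at +y) and a sensor nozzle (at -y), 28 mm in diameter, face each other across a gap of 118 mm. Origin at the centre of the base's underside.
- light_path (a point): Middle of the light path, half-way between the nozzles and 85 mm above the counter; the beam runs along its y axis. The centre of the amber glass belongs here, the glass's x axis along the beam (either way round).
- tape_roll: Bystander: roll of cream tape lying flat, 72 mm across, 19 mm high.
- red_tin: Bystander: round polish tin with a dark red lid, 77 mm across, 26 mm high.
- heel_lift: Bystander: black rubber heel lift, 54 x 56 x 9 mm, lying flat.
- nippers: Bystander: blue-handled nippers, 163 x 49 x 12 mm, lying flat.
There are look-alikes about, which are no part of the job. There is more than one size of the case; the job needs the larger.

How it is judged:
By the outcome, as a careful person would: the job done as asked, in the order asked, and still so for the second after the job is handed in, while the arm keeps its last pose, push and grip.
It also fails if it takes over 64 s, if anything falls off the work surface, if the arm or the gripper's body presses on something with over 40 N, if the wrist force passes 120 N, or if a joint passes its speed limit or range.

## Robot

A 6-joint arm with a two-finger parallel gripper is mounted at the origin on a cart in front of the work surface, level with it; the furniture and walls round the work are solid. World frame = base frame: x ahead of the robot, y to its left, z up, the work surface at z = 0. Lengths are in m, angles in rad, forces in N, time in s.
With the tool pointing down it reaches from about 0.275 to 0.825 m from the base axis. Payload 5.2 kg.
Tool frame: the origin (TCP) lies between the finger pads; the fingertips stand 14 mm ahead of it and the grasp point (between the pads) lies 5 mm behind it (nose_length is the z of the fingertips in the tool frame, in m); z points along the fingers, y is the line along which they close (so a half turn about z gives the same grasp; the last joint's range is limited). The gripper opens to 93 mm and grips with 3 to 60 N. Pads are 15 mm wide; open, the fingers measure 128 mm over their backs; the gripper's body (75 mm by 188 mm) begins 65 mm behind the grasp point.
Start: joints at [-1.458, 0.259, 1.535, -0, 1.348, -0.203], TCP at [0.171, -0.523, 0.233] pointing down, gripper open.
Joint ranges: [-3.14, 3.14], [-0.91, 2.08], [0.19, 2.58], [-1.22, 4.36], [0.22, 2.71], [-3.12, 3.12]. Speed limits (rad/s): [2.57, 2.57, 3.14, 3.14, 3.14, 3.14].

## Interface

Orientations are given as a unit quaternion [x, y, z, w].
In Python, from plant import * gives the robot as it stands. Calls block until the motion is done:
- move_pose(position, orientation): joint-space move of the TCP to a pose.
- line_to(position, ori=None, speed=0.15, force_limit=None): straight line of the TCP; ori=None keeps the orientation; speed is the mean speed in m/s. With force_limit (N) it stops when the force on the tool has changed by that much, and returns True; else False.
- move_joints(angles): joint-space move.
- move_gripper(opening, grasp_force=None): finger opening in m; grasp_force is the grip in N (None keeps the last); returns when the fingers have stopped.
- wait(seconds).
- inverse_kinematics(position, orientation): joint angles nearest the present ones, or None.
- sense(): the state.
- capture(name): name is "scene" or "top"; returns the picture (480x640x3 uint8, red, green, blue); there is no depth.
- calibration(name): a dict with "fovy" (degrees; the focal length in pixels is half the picture's height over the tangent of half this angle, whatever the lens; pixels are square), "cx", "cy" (the principal point, pixels), "rvec" (rotation vector, rad) and "tvec" (3), from world to camera coordinates, as OpenCV has them. Camera axes: x right, y down, z forward; pixel columns grow to the right and rows downward; lengths in m; the calibration is good to about 2 mm. A picture is of the moment at which its call begins. calibration takes no time and is no camera call.
A pose or a line that the arm cannot do raises MotionError and nothing moves.
- close_job(): hands the job in; it is judged then, once.
The state is a dict: "clock": time; "joint_pos": joint angles; "joint_velocities": joint speeds; "joint_torque": joint torques, N m; "tool_pos": TCP position; "orientation": TCP orientation; "wrist_force": force on the tool from outside, world axes, zero at the start; "ft_torque": the same for the moment, N m; "grip_width": finger opening in m; "grasp_force": force on a finger pad.
Only numpy, scipy, OpenCV 4.12 (cv2) and the standard library are available. Lean on these libraries where they do the work, as an engineer would, in place of code of your own. Each camera call takes 0.05 s, during which the arm holds its last target. There are 200 camera calls.

## Working session

There is one attempt and no reset: what is moved stays moved. The work goes in short steps, each a Python script; the robot and the scene stay as the last script left them, time stands still between calls to the robot, and variables do not carry over. Pictures are saved under pics/ and viewed, at most 10 in all, crops included, and the job is handed in when it is done.

```bash
mkdir -p pics; ls; python3 - <<'E'
from plant import *
import cv2
for n in ("scene","top"):
    im=capture(n); cv2.imwrite(f"pics/{n}0.png",im[...,::-1]); c=calibration(n); print(n,c)
s=sense(); print(s)
E
```

```text
pics
scene {'fovy': 43.01428090194771, 'cx': 316.72865671765027, 'cy': 244.038863277212, 'rvec': array([ 2.62514416,  0.36310106, -0.10954863]), 'tvec': array([-0.53579774, -0.09887191,  1.57457223])}
top {'fovy': 54.34291381141643, 'cx': 310.65573584474623, 'cy': 238.24739758893816, 'rvec': array([ 2.15883983, -2.12774047,  0.15755974]), 'tvec': array([-0.01362201,  0.57352651,  1.07025941])}
{'clock': 0.1, 'joint_pos': array([-1.45781126e+00,  2.59287280e-01,  1.53593144e+00, -2.38976242e-06,
        1.34799284e+00, -2.02748243e-01]), 'joint_velocities': array([ 0.00056479, -0.00214526, -0.00354513,  0.00086901,  0.00054586,
       -0.00111252]), 'joint_torque': array([ 1.82077780e-03, -4.38213229e+01, -2.84641242e+01,  7.19612162e-02,
        3.62671434e-02, -5.69779309e-05]), 'tool_pos': array([ 0.17077954, -0.52234297,  0.23190852]), 'orientation': array([ 9.87564552e-01,  1.57211958e-01,  3.51534866e-05, -8.08692452e-04]), 'wrist_force': array([ 0.16155044, -0.29747704, -0.08635557]), 'ft_torque': array([-0.01772761,  0.0325794 ,  0.0055598 ]), 'grasp_force': 0.0, 'grip_width': 0.09308396006402198}
```

View pics/scene0.png

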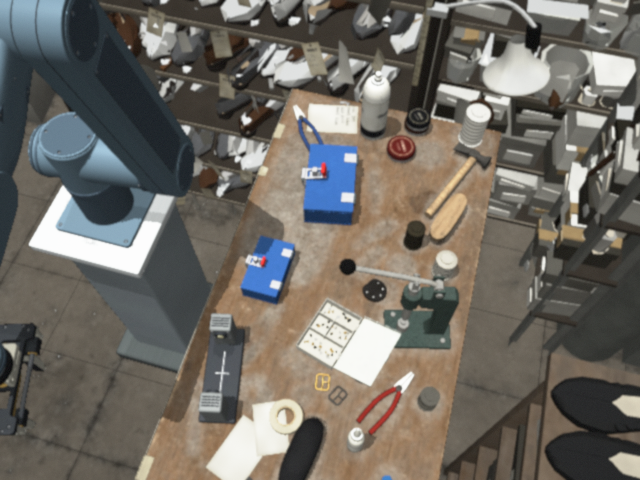

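View pics/top0.png

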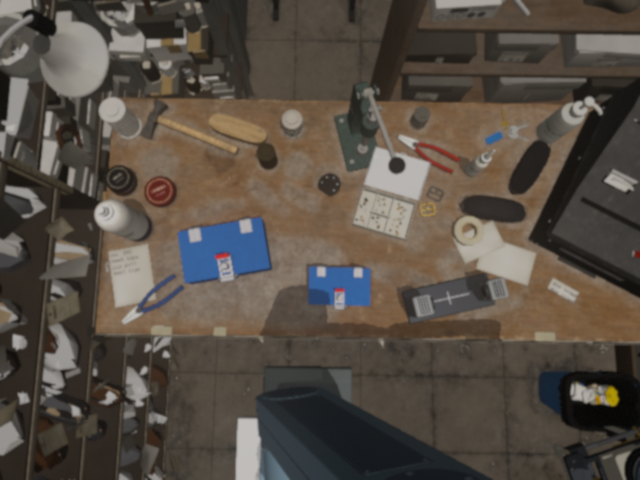

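The scene view shows the large case at (332,183), small look-alike at (268,268) and checker at (221,370). The top view shows the large case at (225,250), small at (339,286), checker at (455,298), with the arm at the bottom. Enlarging both.

```bash
cat > v.py <<'E'
import cv2, numpy as np
def crop(im,x0,y0,w,h,k):
    c=cv2.resize(im[y0:y0+h,x0:x0+w],None,fx=k,fy=k,interpolation=cv2.INTER_CUBIC)
    for x in range((x0+9)//10*10,x0+w,10):
        L=10 if x%50==0 else 5
        cv2.line(c,((x-x0)*k+k//2,0),((x-x0)*k+k//2,L),(0,255,255),1)
        if x%20==0: cv2.putText(c,str(x),((x-x0)*k-8,20),0,.35,(0,255,255),1)
    for y in range((y0+9)//10*10,y0+h,10):
        cv2.line(c,(0,(y-y0)*k+k//2),(6,(y-y0)*k+k//2),(0,255,255),1)
        if y%20==0: cv2.putText(c,str(y),(8,(y-y0)*k+k//2+4),0,.35,(0,255,255),1)
    return c
def side(a,b):
    H=max(a.shape[0],b.shape[0]); o=np.zeros((H,a.shape[1]+b.shape[1],3),np.uint8)
    o[:a.shape[0],:a.shape[1]]=a; o[:b.shape[0],a.shape[1]:]=b; return o
class Cam:
    def __init__(s,n):
        from plant import calibration
        c=calibration(n); f=240/np.tan(np.radians(c['fovy'])/2)
        s.K=np.array([[f,0,c['cx']],[0,f,c['cy']],[0,0,1]]); s.R=cv2.Rodrigues(c['rvec'])[0]; s.t=np.array(c['tvec']); s.r=c['rvec']
        s.c=-s.R.T@s.t
    def proj(s,P): return cv2.projectPoints(np.array(P,float).reshape(-1,3),s.r,s.t,s.K,None)[0].reshape(-1,2)
    def atz(s,uv,z):
        d=s.R.T@np.linalg.solve(s.K,[uv[0],uv[1],1]); return s.c+d*(z-s.c[2])/d[2]
def tri(a,ua,b,ub):
    X=cv2.triangulatePoints(a.K@np.c_[a.R,a.t],b.K@np.c_[b.R,b.t],np.array(ua,float),np.array(ub,float))[:,0]; return X[:3]/X[3]
E
python3 - <<'E'
import cv2
from v import *
s=cv2.imread('pics/scene0.png');t=cv2.imread('pics/top0.png')
cv2.imwrite('pics/case.png',side(crop(s,295,135,70,95,5),crop(t,173,210,108,80,4)))
cv2.imwrite('pics/chk.png',side(crop(s,190,305,64,120,5),crop(t,398,268,115,60,4)))
for n in('scene','top'): c=Cam(n); print(n,c.c,c.R[2])
a,b=Cam('scene'),Cam('top')
print(b.atz((225,250),.066),a.atz((332,175),.066),b.atz((455,298),.012),a.atz((222,368),.012))
E
```

```text
scene [ 0.76094448 -0.65226196  1.33103358] [-0.14128913  0.45443985 -0.87950088]
top [ 0.4088947  -0.00855629  1.14337454] [ 0.14804695  0.00292663 -0.988976  ]
[0.53971601 0.19306088 0.066     ] [0.54053697 0.20149122 0.066     ] [ 0.43826379 -0.35373888  0.012     ] [ 0.43216337 -0.32835467  0.012     ]
```

View pics/case.png

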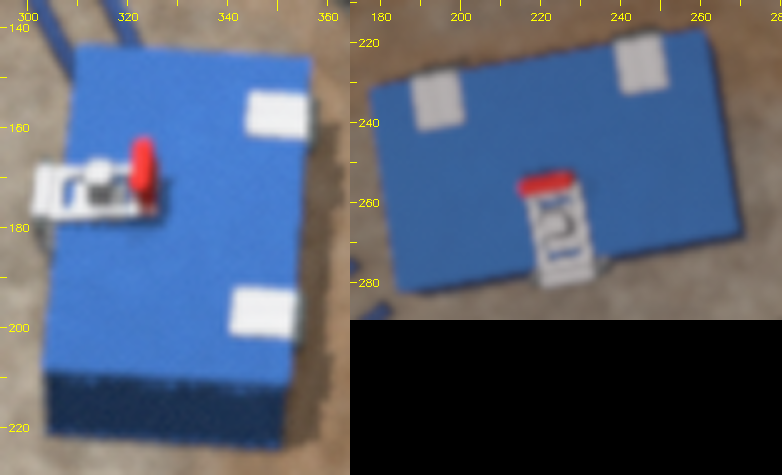

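View pics/chk.png

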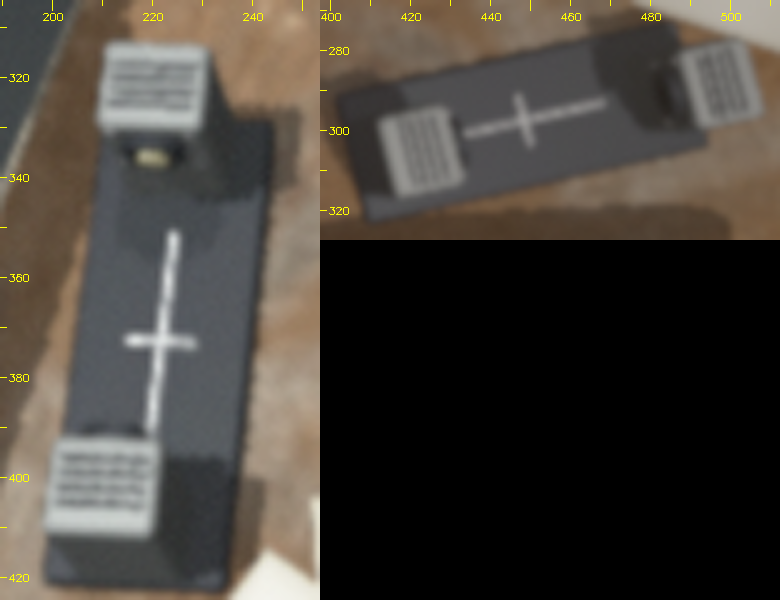

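Case crop: lid corners, red tab (scene ≈(323,165), top ≈(222,255)) and catch are clear. Checker crop: both head tops, base corners and cross (scene ≈(222,373), top ≈(449.5,297.5)) are clear. Fitting poses.

```bash
cat > fit.py <<'E'
from v import *
from scipy.optimize import least_squares
S,T=Cam('scene'),Cam('top')
f=lambda L,x0,y0,k,off=0:[((X-off+.5)/k-.5+x0,(Y+.5)/k-.5+y0) for X,Y in L]
def W(p,P): c,s=np.cos(p[2]),np.sin(p[2]); P=np.array(P,float); return np.c_[p[0]+c*P[:,0]-s*P[:,1],p[1]+s*P[:,0]+c*P[:,1],P[:,2]]
def run(res,p0):
    r=least_squares(res,p0,loss='soft_l1'); print(np.round(r.x,4),'rms px',np.sqrt(np.mean(r.fun**2)).round(2)); print(np.round(res(r.x).reshape(-1,2),1).tolist()); return r.x
cs=f([(78,45),(310,57),(290,384),(45,372)],295,135,5); ct=f([(400,293),(370,88),(705,30),(743,236)],173,210,4,350)
print([np.round(tri(S,a,T,b),4).tolist() for a,b in zip(cs,ct)])
def rc(q):
    P=W(q,[(q[3],q[5],q[6]),(q[4],q[5],q[6]),(q[4],-q[5],q[6]),(q[3],-q[5],q[6])])
    return np.r_[S.proj(P)-cs,T.proj(P)-ct].ravel()
q=run(rc,[.54,.19,.1,-.06,.06,.1,.066])
hs=f([(107,43),(210,46),(202,128),(99,126),(58,438),(158,441),(152,535),(45,532)],190,305,5)
ht=f([(378,120),(450,107),(466,183),(396,197),(677,52),(742,38),(764,115),(700,129)],398,268,4,320)
xs=f([(162,342),(125,341),(196,344),(45,583),(228,590),(272,122)],190,305,5); xt=f([(527,119),(532,146),(518,94),(708,144),(671,25),(368,221),(335,97)],398,268,4,320)
def rk(q):
    h,z=q[3],q[4]; g=lambda y:[(-.023,y+.02,z),(.023,y+.02,z),(.023,y-.02,z),(-.023,y-.02,z)]
    A=W(q,g(h)+g(-h)); 
    A=np.array(A); pt=W(q,[(-.023,h+.02,z),(.023,h+.02,z),(.023,h-.02,z),(-.023,h-.02,z)])
    ot=lambda y:[(-.023,y+.02,z),(.023,y+.02,z),(.023,y-.02,z),(-.023,y-.02,z)]
    top=W(q,[(.023,h+.02,z),(.023,h-.02,z),(-.023,h-.02,z),(-.023,h+.02,z),(.023,-h+.02,z),(.023,-h-.02,z),(-.023,-h-.02,z),(-.023,-h+.02,z)])
    b=.012; l=.02
    B=W(q,[(0,0,b),(-q[5],0,b),(q[5],0,b),(-.04,-.107,b),(.04,-.107,b),(.04,.107,b)])
    C=W(q,[(0,0,b),(-q[5],0,b),(q[5],0,b),(-.04,-.107,b),(.04,-.107,b),(-.04,.107,b),(.04,.107,b)])
    return np.r_[S.proj(A)-hs,T.proj(top)-ht,S.proj(B)-xs,T.proj(C)-xt].ravel()
k=run(rk,[.44,-.34,.1,.087,.106,.016])
E
python3 fit.py
```

```text
[[0.4612, 0.2802, 0.0685], [0.5793, 0.3033, 0.0704], [0.6175, 0.1103, 0.0683], [0.4993, 0.0862, 0.0652]]
[ 1.0499  0.2963  0.1955 -0.5808 -0.4599  0.0992  0.0681] rms px 0.4
[[0.2, -0.2], [0.5, 0.1], [0.3, 0.3], [-0.3, -0.5], [0.0, 0.6], [0.2, 0.6], [0.5, 0.1], [-0.4, -0.7]]
[ 0.4373 -0.3388  0.2367  0.0857  0.1026  0.0158] rms px 0.84
[[0.4, -0.4], [0.9, -0.3], [0.5, 0.8], [-0.3, 0.4], [-0.2, -0.8], [2.3, -0.6], [1.2, 0.5], [-0.2, 0.2], [-0.4, 0.2], [-0.8, -0.6], [0.6, 1.0], [0.4, 1.5], [-0.3, 0.1], [0.7, -0.4], [1.1, 0.7], [-0.4, 1.2], [0.6, 0.1], [0.9, -0.0], [0.9, -0.1], [-0.4, 0.3], [0.3, 0.4], [1.3, -1.0], [-0.6, 0.9], [-0.1, 0.7], [-0.1, 0.7], [1.7, 1.2], [1.8, -1.7], [0.1, 1.9], [0.1, -0.1]]
```

```bash
cat > pose.py <<'E'
import numpy as np
CASE=np.array([.5396,.1952,.1955]); CHK=np.array([.4373,-.3388,.2367])
def W(p,P): c,s=np.cos(p[2]),np.sin(p[2]); x,y,z=P; return np.array([p[0]+c*x-s*y,p[1]+s*x+c*y,z])
E
python3 - <<'E'
from v import *; from pose import *; import itertools
for n in('scene','top'):
    im=cv2.imread(f'pics/{n}0.png').astype(int); c=Cam(n)
    m=((im[...,2]>130)&(im[...,1]<75)&(im[...,0]<90)).astype(np.uint8)
    uv=c.proj([W(CASE,(-.014+a,b,z)) for a,b,z in itertools.product((-.005,.005),(-.015,.015),(.0705,.0935))])
    mk=np.zeros(m.shape,np.uint8); cv2.fillConvexPoly(mk,cv2.convexHull(np.round(uv).astype(np.int32)),1)
    cen=uv.mean(0); ys,xs=np.nonzero(m); k=np.hypot(xs-cen[0],ys-cen[1])<25
    print(n,'pred hull',uv.min(0).round(1),uv.max(0).round(1),'seen',xs[k].min(),ys[k].min(),xs[k].max(),ys[k].max())
    print('catch',c.proj([W(CASE,(-.040,0,.094))]), 'strap front', c.proj([W(CASE,(-.068,y,.07)) for y in(-.015,.015)]).tolist())
from plant import *
from scipy.spatial.transform import Rotation as Ro
for yaw in (0,np.pi):
  for P,pz in (((-.014,0),CASE),((.05,0),CASE)):
    q=inverse_kinematics(W(pz,(*P,.1)),[*np.array([np.cos((yaw+pz[2])/2),np.sin((yaw+pz[2])/2),0,0])]); print(yaw,q)
E
```

```text
scene pred hull [322.9 165.1] [327.9 180.6] seen 321 164 325 173
catch [[314.9352036  169.44266432]] strap front [[303.41245473669676, 179.28728361378444], [304.5167555493674, 169.4525012204429]]
top pred hull [215.9 251.2] [231.4 259. ] seen 216 253 228 257
catch [[224.50758904 265.86517704]] strap front [[234.75984063388535, 277.6146393268884], [221.82386314350174, 279.97503937765964]]
0 [ 1.51702775e-01  3.98398003e-01  1.68513797e+00 -4.44089210e-16
  1.05805668e+00  1.52699910e+00]
0 [ 1.56273114e-01  4.98052774e-01  1.51956315e+00 -4.44089210e-16
  1.12397673e+00  1.53156944e+00]
3.141592653589793 [ 1.51702775e-01  3.98398003e-01  1.68513797e+00 -4.44089210e-16
  1.05805668e+00 -1.61459355e+00]
3.141592653589793 [ 1.56273114e-01  4.98052774e-01  1.51956315e+00 -4.44089210e-16
  1.12397673e+00 -1.61002321e+00]
```

The tab lies a few mm off the fitted pose (scene ≈(323.7,169.8) vs (325.4,172.8) predicted); triangulating that difference and going in with a force-limited descent.

```bash
cat > rob.py <<'E'
from plant import *
from v import *; from pose import *
def down(psi): return [np.cos(psi/2),np.sin(psi/2),0,0]
def st(t=''):
    s=sense(); print(t,'t=%.1f'%s['clock'],'tcp',np.round(s['tool_pos'],4),'F',np.round(s['wrist_force'],1),'w %.4f'%s['grip_width'],'g %.1f'%s['grasp_force']); return s
E
python3 - <<'E'
from rob import *
S,T=Cam('scene'),Cam('top')
p=[W(CASE,(-.014,0,.0935))]; print(p, tri(S,S.proj(p)[0]+[-1.7,-3.1],T,T.proj(p)[0]+[-1.5,.6]))
p=[W(CASE,(-.068,0,.069))]; print(p, tri(S,S.proj(p)[0]+[-2,-1],T,T.proj(p)[0]+[-.9,0]))
q=down(CASE[2]); P=W(CASE,(-.014,.003,0))
move_gripper(.06)
move_pose([P[0],P[1],.15],q); st()
hit=line_to([P[0],P[1],.0855],speed=.06,force_limit=4); s=st(hit)
for n in('scene','top'): cv2.imwrite(f'pics/{n}1.png',capture(n)[...,::-1])
a=cv2.imread('pics/scene1.png'); b=cv2.imread('pics/top1.png')
cv2.imwrite('pics/g1.png',side(crop(a,285,110,80,110,5),crop(b,173,210,100,80,4)))
E
```

```text
[array([0.52586669, 0.1924804 , 0.0935    ])] [0.52212816 0.19290141 0.10501494]
[array([0.47289535, 0.18199052, 0.069     ])] [0.46984906 0.1814729  0.07388945]
 t=3.7 tcp [0.5257 0.1947 0.1501] F [ 0.3 -0.7  0.6] w 0.0598 g 0.0
False t=4.9 tcp [0.5256 0.1955 0.0859] F [ 0.7 -0.5  0.2] w 0.0599 g 0.0
```

View pics/g1.png

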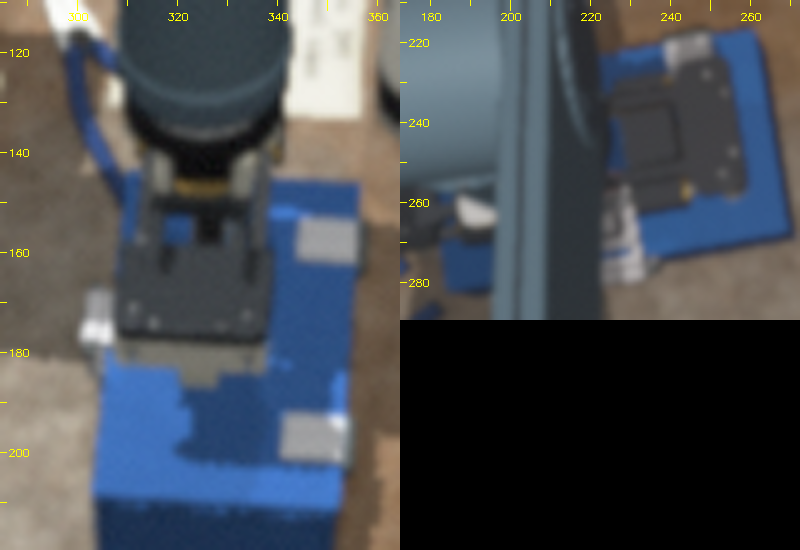

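The gripper hides the tab, but there was no contact with the tip at z = 0.072. Closing and checking the width.

```bash
python3 - <<'E'
from rob import *
P=W(CASE,(-.0165,.003,.085)); line_to(P,speed=.03)
move_gripper(.02,12); wait(.2); st()
E
```

```text
t=6.0 tcp [0.523  0.1944 0.085 ] F [ 0.8 -4.8  0.2] w 0.0298 g 12.0
```

```bash
cat >> rob.py <<'E'
def arc(h,g,sgn,a0,a1,n,yo,speed):
    "grasp point g (x,z, case frame, at angle 0) turned about hinge h; sgn=+1 rotates +x towards +z"
    r=np.array(g)-np.array(h)
    for k,a in enumerate(np.linspace(a0,a1,n+1)[1:]):
        c,s=np.cos(a),np.sin(a)*sgn; x=h[0]+c*r[0]-s*r[1]; z=h[1]+s*r[0]+c*r[1]
        line_to(W(CASE,(x,yo,z-.005)),speed=speed)
        S=sense(); F=S['wrist_force']; print('%.2f'%a,np.round(S['tool_pos'],4),np.round(F,1),'%.4f'%S['grip_width'],'t%.1f'%S['clock'])
        if np.linalg.norm(F)>30: print('HIGH'); break
E
python3 - <<'E'
from rob import *
arc((-.068,.069),(-.0165,.090),1,0,1.6,7,.002,.12)
E
```

```text
0.23 [0.5163 0.1929 0.0964] [-2.  -2.1  2.5] 0.0297 t6.3
0.46 [0.5082 0.1913 0.1058] [-2.3 -0.8  2.2] 0.0298 t6.5
0.69 [0.4984 0.1894 0.1131] [-1.8 -0.   3.7] 0.0297 t6.8
0.91 [0.4873 0.1872 0.118 ] [-1.7  1.8  3.4] 0.0299 t7.1
1.14 [0.4751 0.1847 0.12  ] [-1.2  1.9  6. ] 0.0299 t7.3
1.37 [0.4622 0.1822 0.1189] [-2.8  2.4  7.2] 0.0296 t7.6
1.60 [0.4497 0.1797 0.1148] [-3.3  2.6  5.9] 0.0299 t7.8
```

```bash
python3 - <<'E'
from rob import *
arc((-.068,.069),(-.0165,.090),1,1.6,3.1,7,.002,.12)
for n in('scene','top'): cv2.imwrite(f'pics/{n}2.png',capture(n)[...,::-1])
a=cv2.imread('pics/scene2.png'); b=cv2.imread('pics/top2.png')
cv2.imwrite('pics/g2.png',side(crop(a,265,120,90,110,5),crop(b,173,210,80,100,4)))
E
```

```text
1.81 [0.4395 0.1777 0.1084] [-2.8  3.3  2.8] 0.0300 t8.1
2.03 [0.4314 0.1761 0.1004] [-1.5  4.6 -0.5] 0.0299 t8.3
2.24 [0.425  0.1748 0.0909] [-0.6  4.7 -2.9] 0.0297 t8.6
2.46 [0.4204 0.1739 0.0799] [-0.6  5.3 -2.8] 0.0301 t8.8
2.67 [0.4181 0.1735 0.0682] [-2.   4.8 -3.1] 0.0296 t9.1
2.89 [0.4182 0.1735 0.0561] [-1.9  6.1 -4. ] 0.0299 t9.3
3.10 [0.4205 0.174  0.0444] [-2.   5.6 -4. ] 0.0303 t9.6
```

View pics/g2.png

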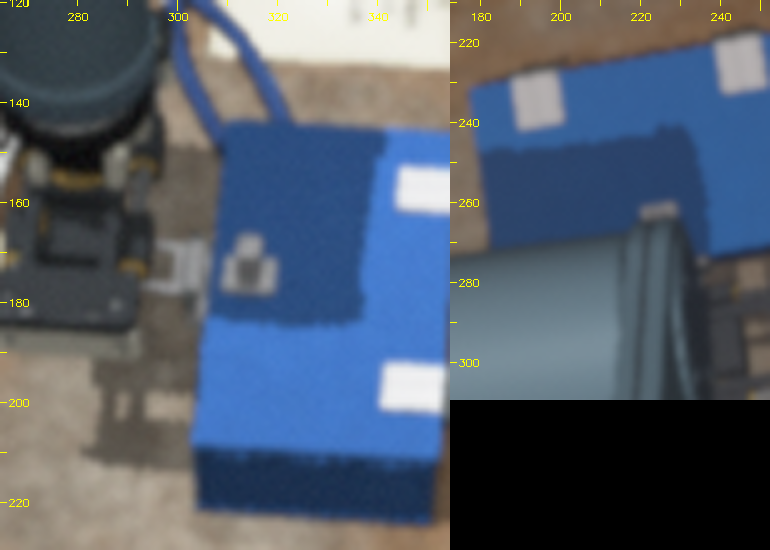

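Hasp strap lies to the front (scene ≈(297,173)), catch free at scene ≈(314.5,168.5), matching prediction. Releasing and opening the lid by the catch.

```bash
python3 - <<'E'
from rob import *
p=sense()['tool_pos']; line_to(p-[0,0,.004],speed=.05,force_limit=8); st()
move_gripper(.055); p=sense()['tool_pos']; line_to([p[0],p[1],.14],speed=.2)
P=W(CASE,(-.040,.002,0)); q=down(CASE[2])
line_to([P[0],P[1],.14],speed=.2); hit=line_to([P[0],P[1],.086],speed=.08,force_limit=5); st(hit)
if hit: p=sense()['tool_pos']; line_to(p+[0,0,.002],speed=.05)
move_gripper(.005,25); wait(.2); st()
E
```

```text
t=9.9 tcp [0.4208 0.174  0.0404] F [-1.5  4.5 -2.4] w 0.0299 g 12.0
False t=12.6 tcp [0.5002 0.1894 0.0864] F [-0.5 -0.3 -0.2] w 0.0552 g 0.0
 t=13.5 tcp [0.5    0.1897 0.0861] F [0.1 1.5 0.3] w 0.0138 g 25.0
```

```bash
python3 - <<'E'
from rob import *
arc((.063,.060),(-.040,.091),-1,0,1.8,12,.002,.12)
st(); move_gripper(.045); p=sense()['tool_pos']; line_to(p+[0,0,.08],speed=.2); st()
p=sense()['tool_pos']; move_pose([.42,-.12,.30],down(CASE[2])); st()
for n in('scene','top'): cv2.imwrite(f'pics/{n}3.png',capture(n)[...,::-1])
a=cv2.imread('pics/scene3.png'); b=cv2.imread('pics/top3.png')
cv2.imwrite('pics/g3.png',side(crop(a,275,125,88,105,5),crop(b,168,205,120,100,3)))
E
```

```text
0.15 [0.5048 0.1906 0.101 ] [-4.5  2.4  3.3] 0.0136 t13.8
0.30 [0.5125 0.1921 0.115 ] [-6.2  2.2  3.6] 0.0137 t14.1
0.45 [0.5227 0.1941 0.1281] [-6.3  1.5  5.1] 0.0139 t14.4
0.60 [0.5348 0.1965 0.1394] [-5.4  1.4  5.2] 0.0137 t14.7
0.75 [0.5485 0.1992 0.1488] [-4.3  3.1  5.2] 0.0134 t14.9
0.90 [0.5631 0.2021 0.1558] [-3.3  2.2  3.9] 0.0135 t15.2
1.05 [0.5784 0.205  0.1605] [-1.4  3.   4.9] 0.0135 t15.5
1.20 [0.5941 0.2081 0.1629] [-0.7  3.4  5.1] 0.0133 t15.8
1.35 [0.6102 0.2113 0.1631] [-0.3  2.8  4.4] 0.0131 t16.1
1.50 [0.6262 0.2144 0.1608] [1.4 3.5 5.7] 0.0132 t16.4
1.65 [0.6418 0.2175 0.1562] [2.4 3.5 6.1] 0.0127 t16.6
1.80 [0.6565 0.2204 0.1494] [3.  2.9 5.1] 0.0132 t16.9
 t=16.9 tcp [0.6565 0.2204 0.1494] F [3.  2.9 5.1] w 0.0132 g 25.0
 t=18.2 tcp [0.6533 0.2197 0.2277] F [ 0.3 -0.3 -0.9] w 0.0452 g 0.0
 t=19.8 tcp [ 0.4205 -0.1197  0.2998] F [0.  0.  0.4] w 0.0447 g 0.0
```

View pics/g3.png

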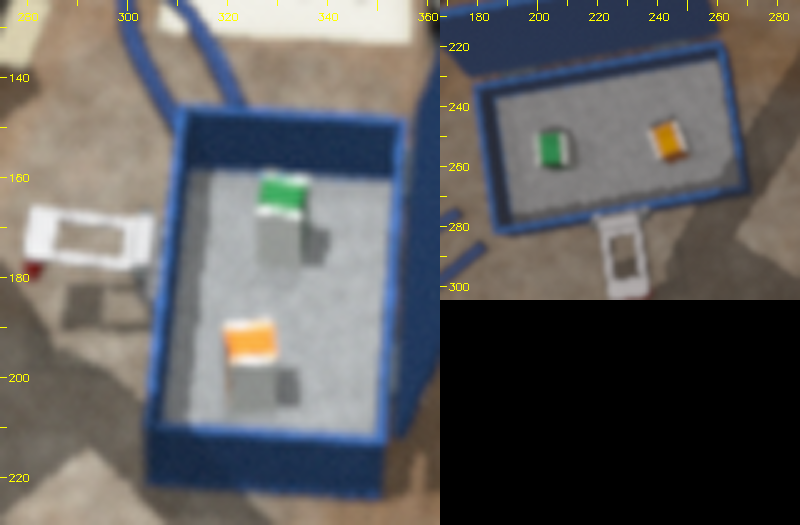

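Hasp lies out front, lid stands open behind, amber glass at scene ≈(325,193), top ≈(243,251); green on the other side. Enlarging the amber.

```bash
python3 - <<'E'
from v import *
a=cv2.imread('pics/scene3.png'); b=cv2.imread('pics/top3.png')
cv2.imwrite('pics/g4.png',side(crop(a,313,183,24,26,16),crop(b,232,239,24,24,16)))
E
```

```text
(no output)
```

View pics/g4.png

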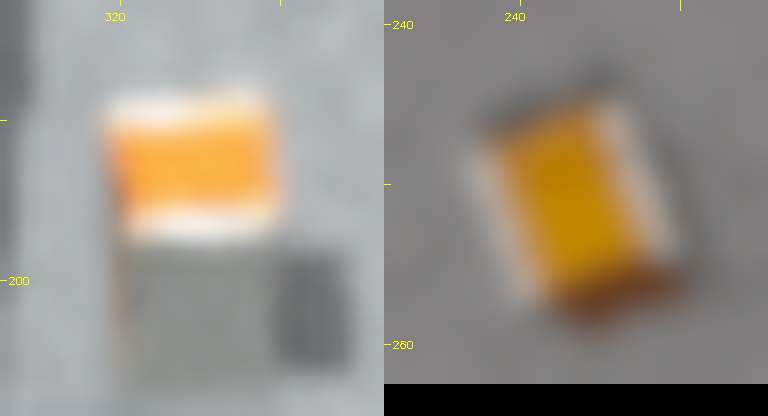

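```bash
python3 - <<'E'
from rob import *
from scipy.optimize import least_squares
S,T=Cam('scene'),Cam('top')
f=lambda L,x0,y0,off=0:np.array([((X-off+.5)/16-.5+x0,(Y+.5)/16-.5+y0) for X,Y in L])
s=f([(105,98),(270,82),(284,225),(121,240)],313,183); t=f([(522,306),(470,140),(618,92),(687,258)],232,239,384)
h=.012; C=[(-h,h),(h,h),(h,-h),(-h,-h)]
for use in('ST','S','T','STz'):
    def r(q):
        P=[W(q,(x,y,q[3] if 'z' in use else .055)) for x,y in C]; o=[]
        if 'S' in use:o.append(S.proj(P)-s)
        if 'T' in use:o.append(T.proj(P)-t)
        return np.concatenate(o).ravel()
    g=least_squares(r,[.52,.15,.2,.055],loss='soft_l1'); print(use,g.x.round(4),g.fun.round(1))
print(W(CASE,(0,-.045,0)))
c,sn=np.cos(-CASE[2]),np.sin(-CASE[2]); d=g.x[:2]-CASE[:2]; print('in case',c*d[0]-sn*d[1],sn*d[0]+c*d[1],g.x[2]-CASE[2])
E
```

```text
ST [0.5373 0.1521 0.3666 0.055 ] [ 1.2  0.7  0.4  1.   0.5  0.1  1.1 -0.1 -0.1  0.7 -0.1  1.5  0.3  1.
 -0.7  0.2]
S [0.5351 0.1528 0.3679 0.055 ] [ 0.4  0.3 -0.4  0.6 -0.3 -0.4  0.3 -0.5]
T [0.5394 0.1518 0.3508 0.055 ] [-0.  -0.2  0.1  0.6  0.5  0.2 -0.6 -0.6]
STz [0.5374 0.1502 0.3597 0.0607] [ 1.   0.1  0.3  0.3  0.3 -0.5  0.8 -0.7  0.3  0.4  0.3  1.2  0.8  0.7
 -0.2 -0.1]
[0.54834157 0.15105722 0.        ]
in case -0.010871791769357963 -0.04369210304628777 0.16415461540045473
```

```bash
python3 - <<'E'
from rob import *
A=np.array([.5372,.1515]); q=down(.362)
move_gripper(.048)
move_pose([*A,.16],q); line_to([*A,.09],speed=.15); hit=line_to([*A,.031],speed=.08,force_limit=4); st(hit)
if not hit:
    move_gripper(.01,20); wait(.2); st()
E
```

```text
False t=22.9 tcp [0.5376 0.1516 0.0314] F [ 0.1  0.2 -1.1] w 0.0480 g 0.0
 t=23.6 tcp [0.5374 0.1515 0.0313] F [-0.2  0.2  3.7] w 0.0242 g 20.0
```

```bash
python3 - <<'E'
from rob import *
p=sense()['tool_pos']; line_to([p[0],p[1],.20],speed=.2); st()
q=down(CHK[2]-np.pi/2); move_pose([CHK[0],CHK[1],.20],q); st()
line_to([CHK[0],CHK[1],.0863],speed=.12); wait(.3); st()
for n in('scene','top'): cv2.imwrite(f'pics/{n}5.png',capture(n)[...,::-1])
a=cv2.imread('pics/scene5.png'); b=cv2.imread('pics/top5.png')
cv2.imwrite('pics/g5.png',side(crop(a,180,300,80,120,5),crop(b,398,260,115,80,3)))
E
```

```text
t=24.6 tcp [0.5365 0.1514 0.1986] F [ 0.1 -0.2 -1.3] w 0.0237 g 20.0
 t=26.4 tcp [ 0.4378 -0.3379  0.2   ] F [0.  0.1 0.2] w 0.0241 g 20.0
 t=27.8 tcp [ 0.4375 -0.339   0.0868] F [-0.5 -0.1 -0.8] w 0.0241 g 20.0
```

View pics/g5.png

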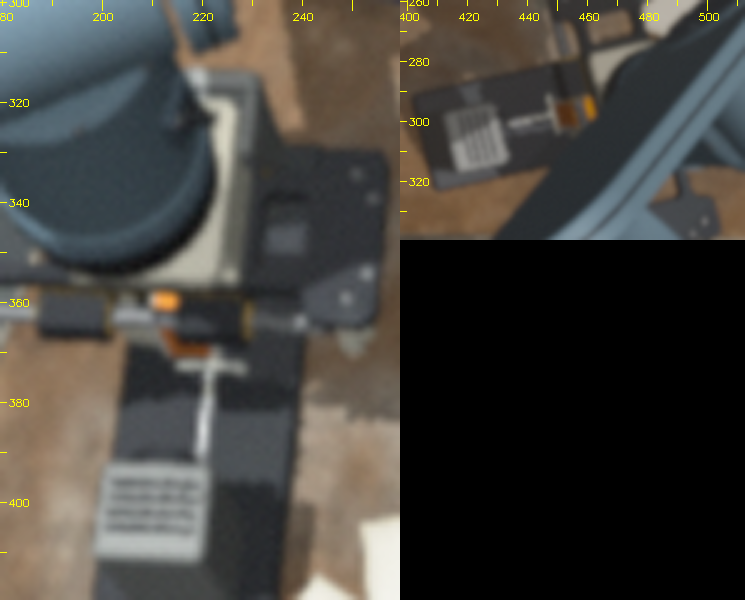

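Glass is between the heads (scene ≈(214,366), top ≈(455,298)); the arm hides part. A final overlay: predicted outlines of glass and checker against both views.

```bash
python3 - <<'E'
from rob import *
s=sense(); p=s['tool_pos']; G=[p[0],p[1],CHK[2]-np.pi/2]; zc=p[2]-.0013
def wire(c,im,x0,y0,w,h,k,boxes):
    o=cv2.resize(im[y0:y0+h,x0:x0+w],None,fx=k,fy=k,interpolation=cv2.INTER_CUBIC)
    for pose,X,Y,z0,z1,col in boxes:
        for z in(z0,z1):
            uv=c.proj([W(pose,(x,y,z)) for x,y in((X[0],Y[0]),(X[1],Y[0]),(X[1],Y[1]),(X[0],Y[1]))])
            uv=(uv-[x0,y0]+.5)*k-.5
            if z==z1 or z0>.01: cv2.polylines(o,[np.round(uv).astype(np.int32)],True,col,1)
    return o
g=[(G,(-.012,.012),(-.012,.012),zc-.025,zc+.025,(0,255,0))]
b=[(CHK,(-.04,.04),(-.107,.107),0,.012,(0,255,255)),(CHK,(-.023,.023),(.067,.107),0,.106,(0,255,0)),(CHK,(-.023,.023),(-.107,-.067),0,.106,(0,255,0)),(CHK,(-.016,.016),(-.047,.047),0,.012,(0,0,255))]
S,T=Cam('scene'),Cam('top'); R=lambda n:cv2.imread(f'pics/{n}.png')
A=np.vstack([wire(S,R('scene5'),200,350,30,28,10,g),wire(T,R('top5'),442,284,30,28,10,g)])
B=wire(S,R('scene0'),190,305,60,120,4,b); C=wire(T,R('top0'),400,268,65,60,4,b); D=wire(T,R('top0'),450,268,64,60,4,b)
cv2.imwrite('pics/g6.png',side(side(A,B),np.vstack([C[:,:256],D])))
E
```

View pics/g6.png

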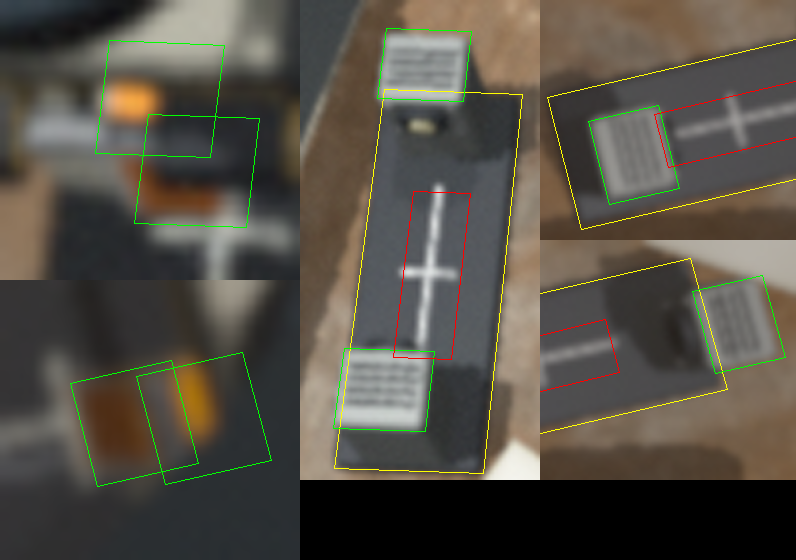

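The green outlines of the checker match both views within about 1 px. The glass shows orange on top and brown on its beam-facing side, near its predicted outline, with a grey band between. I'll sample the colours to settle what that is.

```bash
python3 - <<'E'
from rob import *
a=cv2.imread('pics/scene5.png')[...,::-1]; b=cv2.imread('pics/top5.png')[...,::-1]
for u in(209,212,215,218): print('scene col',u,[(v,*a[v,u].tolist()) for v in range(356,374)])
for v in(294,297,300): print('top row',v,[(u,*b[v,u].tolist()) for u in range(445,468)])
s=sense(); from scipy.spatial.transform import Rotation as R; print(R.from_quat(s['orientation']).as_matrix().round(3))
E
```

```text
scene col 209 [(356, 109, 107, 100), (357, 83, 83, 75), (358, 80, 76, 67), (359, 94, 91, 81), (360, 103, 99, 92), (361, 108, 106, 103), (362, 134, 136, 136), (363, 145, 148, 151), (364, 124, 127, 128), (365, 110, 112, 110), (366, 116, 115, 109), (367, 112, 112, 103), (368, 94, 93, 87), (369, 62, 64, 61), (370, 43, 47, 46), (371, 41, 44, 47), (372, 37, 41, 44), (373, 39, 42, 45)]
scene col 212 [(356, 120, 120, 109), (357, 102, 89, 75), (358, 158, 112, 61), (359, 226, 155, 76), (360, 236, 166, 82), (361, 193, 131, 75), (362, 117, 97, 84), (363, 105, 107, 108), (364, 114, 112, 113), (365, 115, 100, 92), (366, 122, 94, 77), (367, 121, 97, 81), (368, 117, 103, 93), (369, 101, 95, 90), (370, 77, 75, 72), (371, 54, 56, 56), (372, 44, 46, 47), (373, 39, 41, 43)]
scene col 215 [(356, 123, 121, 111), (357, 90, 86, 78), (358, 98, 75, 49), (359, 143, 97, 50), (360, 155, 103, 52), (361, 121, 83, 50), (362, 75, 62, 55), (363, 68, 70, 71), (364, 79, 82, 84), (365, 75, 75, 75), (366, 69, 58, 56), (367, 72, 49, 34), (368, 87, 51, 28), (369, 106, 63, 31), (370, 109, 68, 40), (371, 97, 77, 64), (372, 1
[... 1154 characters left out ...]
59, 108, 84, 64), (460, 145, 101, 44), (461, 160, 109, 25), (462, 142, 96, 28), (463, 99, 70, 39), (464, 59, 52, 47), (465, 45, 47, 49), (466, 43, 48, 50), (467, 44, 48, 50)]
top row 300 [(445, 83, 82, 81), (446, 80, 79, 78), (447, 79, 78, 77), (448, 94, 91, 87), (449, 112, 105, 96), (450, 105, 91, 79), (451, 88, 65, 48), (452, 79, 49, 29), (453, 79, 48, 27), (454, 79, 48, 25), (455, 85, 53, 27), (456, 90, 60, 36), (457, 83, 65, 52), (458, 73, 67, 63), (459, 76, 72, 69), (460, 81, 70, 63), (461, 83, 67, 52), (462, 72, 60, 50), (463, 53, 51, 49), (464, 45, 49, 51), (465, 42, 46, 49), (466, 44, 48, 51), (467, 43, 47, 50)]
[[ 0.234 -0.972  0.   ]
 [-0.972 -0.234 -0.   ]
 [ 0.    -0.    -1.   ]]
```

The grey band is the gripper's guide rail crossing in front of the glass top. The brown beam-facing side spans columns 450–456.5 in the top view, against 449.7–456.5 predicted. The cross sits within 0.3 px of prediction in the top view, and glass and cross share the same ~1 px offset in the scene view, so the glass is centred and square. Handing in.

```bash
python3 -c "
from rob import *
st(); print(close_job())"
```

```text
t=27.9 tcp [ 0.4374 -0.3389  0.0866] F [-0.1  0.2 -1.2] w 0.0236 g 20.0
the job is handed in; nothing more can be done
None
```

I handed the job in at 27.9 s, with no verdict returned: the hasp is over to the front, the lid was swung to about 1.8 rad and stayed open, and the gripper is holding the amber glass by its frosted faces, upright and centred in the light path to about 2 mm.

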